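Raise one end of a worktop rack with a small pump jack

ROBOT

A 7-joint arm with a two-finger parallel gripper is mounted at the origin on a cart in front of the work surface, level with it; the furniture and walls round the work are solid. World frame = base frame: x ahead of the robot, y to its left, z up, the work surface at z = 0. Lengths are in m, angles in rad, forces in N, time in s.
With the tool pointing down it reaches from about 0.425 to 0.925 m from the base axis. Payload 6.8 kg.
Tool frame: the origin (TCP) lies midway between the tips of the shut fingers; the grasp point (between the pads) lies 19 mm behind it; z points along the fingers, y is the line along which they close (so a half turn about z gives the same grasp; the last joint's range is limited). The gripper opens to 85 mm and grips with 20 to 120 N. Pads are 22 mm wide; open, the fingers measure 114 mm over their backs; the gripper's body (76 mm by 85 mm) begins 54 mm behind the grasp point. The pads swing forward as they close: fully open they stand 13 mm farther back than shut.
Start: joints at [1.031, 0.477, 0.022, 1.555, -0.011, 1.109, -0.083], TCP at [0.283, -0.613, 0.196] pointing down, gripper open.
Joint ranges: [-2.96, 2.96], [-0.34, 2.1], [-1.41, 1.46], [0.24, 2.44], [-1.37, 4.51], [0.17, 1.92], [-2.96, 2.96]. Speed limits (rad/s): [2.39, 2.39, 3.14, 3.14, 3.14, 3.14, 3.14].

INTERFACE

Orientations are given as a rotation vector (axis times angle).
In Python, from bench import r gives the robot as it stands.
- The arm moves only by the tool servo_tool, never from a script. Its arguments are lists of equal length, an entry for each row: "turn": the turn, a rotation vector about the world's x, y, z in units of 5 degrees (1.0 is 5 degrees), a list of three; "slide": the shift along the world's x, y, z in units of 30 mm (1.0 is 30 mm), a list of three; "hand": the opening, from 0 (shut) to 1 (fully open). In form: {"turn": [[rx, ry, rz], ...], "slide": [[dx, dy, dz], ...], "hand": [hand, ...]}. A call has 1 to 8 rows; each row is the pose to reach, as a shift and turn from the pose commanded when the call began; what a row does not reach only later rows make up. A row lasts 1/8 s, in which the tool goes at most 62.5 mm and 10.7 degrees, less where a joint would pass 70% of its speed; a pose out of reach is approached as far as the arm can. A call with a gripper value outside its range is refused whole. The fingers move at their own pace and stop on an object; "squeeze" is the grip in N (left out, the last holds). Time passes only in rows, so rows that repeat a pose let the fingers close. It gives the time, the measured TCP pose, the force, the opening and the grip force at its end, in the units of the state.
- r.get_obs(): the state, without advancing time (a new reading comes with each control period).
- r.grab_frame(name): name is "scene" or "top"; returns (picture, depth): 400x640x3 uint8, red, green, blue; 400x640 float32, m along the optical axis (not along the pixel's ray), 0 where there is no reading.
- r.get_calibration(name): a dict with "fovy" (degrees; the focal length in pixels is half the picture's height over the tangent of half this angle, whatever the lens; pixels are square), "cx", "cy" (the principal point, pixels), "R" (3x3) and "t" (3): a world point X has camera coordinates R X + t. Camera axes: x right, y down, z forward; pixel columns grow to the right and rows downward; lengths in m; the calibration is good to about 2 mm. A picture is of the moment at which its call begins. get_calibration takes no time and is no camera call.
- r.hand_in(): hands the job in; it is judged then, once.
The state is a dict: "clock": time; "joints": joint angles; "qvel": joint speeds; "tau": joint torques, N m; "tcp_pos": TCP position; "orientation": TCP orientation; "contact_force": force on the tool from outside, world axes, zero at the start; "moment": the same for the moment, N m; "grip_width": finger opening in m; "gripper_force": force on a finger pad.
Only numpy, scipy, OpenCV 4.12 (cv2) and the standard library are available. Lean on these libraries where they do the work, as an engineer would, in place of code of your own. Each camera call takes 0.05 s, during which the arm holds its last target. There are 200 camera calls.

TASK

The feet at the yellow-marked end of the wooden rack need adjusting, so lift that end with the small red jack. Stack both blue packing plates squarely on the jack's saddle (long side along the jack), bring the jack in (the black upright is its grip) until the saddle is centred under the yellow lift pad, and pump the handle: one full trial stroke down, let it come all the way back up so that the rack stands on its feet again, then press it fully down once more. Finish while still holding the handle down with the rack's end raised on the jack; do not shove the rack, upset its jars or disturb the other things.

Things in the scene. Friction and masses are not known exactly. Their poses are not given: they have to be found in the camera images.
- rack: Loose wooden rack, 150 (x) by 240 (y) mm, top at 104 mm, 0.5 to 0.9 kg, on four thin legs with rubber feet; two spice jars stand loose on its +y half. Origin on the worktop under its centre. Its -y end (robot's right) is lifted; that end's legs (x = +-62, y = -106 mm) leave a 100 mm gap, board underside 90 mm up. A yellow disc on top lies above the lift pad; a yellow strip marks the end edge.
- lift_pad (a point): Centre of the underside of the yellow lift pad, 44 x 44 mm, fixed under the rack's board 35 mm in from its -y end, facing down, 76 mm above the worktop when the rack stands. Axes as the rack's.
- rack_end_feet (a point): Point midway between the undersides of the two feet at the rack's -y end; height 0 when they stand on the worktop, about 17 mm when the jack is fully pumped under the lift pad with both plates.
- saddle_top (a point): Centre of the top of the jack's steel saddle, 54 (x) by 68 (y) mm, 45 mm up, 65 mm with the handle down. The red jack (1 kg) slides on the worktop: base 70 mm wide, 12 mm thick, from 40 mm beyond this point (+y) to 255 mm behind it. Its -y runs from saddle to grip and handle. The pile with both plates is 69 mm high and passes under the pad; with fewer the jack does not reach.
- jack_grip (a point): Grip point of the jack's fixed black upright grip, 20 mm (x) by 34 mm (y), top 78 mm above the worktop; the point lies on its centre line, 58 mm up, 110 mm behind the saddle centre (-y). Pinch it across x to slide the jack. Axes as the jack's.
- paddle (a point): Centre of the top face of the handle's black paddle, 42 x 34 mm, 63 mm above the worktop when up, 230 mm behind the saddle centre (-y). Pressing it straight down by about 30 mm is a full stroke. Axes turn with the handle.
- jack_handle (a joint): Angle of the jack's pump handle: 0 up, 0.40 fully down (stop). A spring brings it back up when let go; the saddle rises with it, 20 mm over the full stroke. Pressing takes about 5 N at first and about 10 to 15 N with the rack on it.
- plate_a_centre (a point): Centre of a loose blue packing plate, 50 mm (x) by 64 mm (y) by 12 mm thick, 50 g, lying flat on the worktop (its centre 6 mm up). The two plates are alike and may be stacked in either order.
- plate_b_centre (a point): Centre of the other blue packing plate, alike.
- jar_1: Spice jar, 46 mm wide, 106 mm tall, standing loose on the rack; origin at its underside.
- jar_2: Another such spice jar on the rack; origin at its underside.
- mug: Cream mug, 78 x 113 x 100 mm, bystander; origin at its underside.
- salt: Salt shaker, 44 mm wide, 90 mm tall, bystander; origin at its underside.
Things that resemble listed ones, but are neither listed nor needed, are in the scene too. Leave any orange look-alike of the part that bears plate_b_centre alone.

How it is judged:
On the way, in this order (a step that is already met when the one before it is completed fails the run):
1. both plates lie squarely stacked on the saddle, let go (((z of plate_a_centre in the frame of saddle_top between 0.003 and 0.009 m and z of plate_b_centre in the frame of saddle_top between 0.015 and 0.021 m) or (z of plate_b_centre in the frame of saddle_top between 0.003 and 0.009 m and z of plate_a_centre in the frame of saddle_top between 0.015 and 0.021 m)) and horizontal distance between each of plate_a_centre, plate_b_centre and saddle_top below 0.008 m and angle between the y axis of each of plate_a_centre, plate_b_centre and the y axis of saddle_top, either way round below 0.15 rad and contact force between the fingers and plate_a below 0.2 N and contact force between the fingers and plate_b below 0.2 N and horizontal distance between plate_a_centre and plate_b_centre below 0.008 m), for 0.2 s.
2. the jack stands with its pile centred under the lift pad, the rack still on its feet (all of step 1 and horizontal distance between saddle_top and lift_pad below 0.012 m and height (world z) of rack_end_feet below 0.002 m and value of joint jack_handle below 0.1 rad and contact force between the fingers and jack below 0.2 N), for 0.2 s.
3. trial stroke: the rack's end is lifted by the jack (all of step 1 and horizontal distance between saddle_top and lift_pad below 0.012 m and height (world z) of rack_end_feet above 0.007 m and value of joint jack_handle above 0.34 rad and contact force between rack and the fingers below 0.2 N and contact force between rack and the arm below 0.2 N), for 0.1 s.
4. the handle is back up and the rack stands on its feet (all of step 1 and horizontal distance between saddle_top and lift_pad below 0.012 m and height (world z) of rack_end_feet below 0.002 m and value of joint jack_handle below 0.08 rad), for 0.1 s.
At the end, for the whole second after the job is handed in: Fingers hold the handle down (over 1.5 N, at least 0.34 rad); the marked end's feet hang 7 mm or more up, carried by the plates alone, arm off the rack; saddle within 12 mm of the pad; plates flat on it, centred within 8 mm, square within 0.15 rad (all of step 3 and contact force between the fingers and jack_handle above 1.5 N and contact force between rack and jack_saddle below 0.2 N and (contact force between rack and plate_a above 1 N or contact force between rack and plate_b above 1 N) and linear speed of rack below 0.01 m/s); the arm keeps its last pose, push and grip.
It fails at once if the rack is shoved from its place (more than 25 mm) (distance of rack from where it was at the start of the episode above 0.025 m).
It fails at once if a jar on the rack tips over or slides off (angle between any of jar_1, jar_2's own z axis and vertical above 0.4 rad or height (world z) of any of jar_1, jar_2 below 0.085 m).
It fails at once if the mug or the salt shaker is moved more than 20 mm (distance of any of mug, salt from where it was at the start of the episode above 0.02 m).
It also fails if it takes over 72 s, if anything falls off the work surface, if the arm or the gripper's body presses on something with over 40 N, if the wrist force passes 120 N, or if a joint passes its speed limit or range.

## Working session

There is one attempt and no reset: what is moved stays moved. The work goes in short steps, Python scripts to look and compute and a tool call to move; the robot and the scene stay as the last step left them, time stands still between calls to the robot, and variables do not carry over. Pictures are saved under pics/ and viewed, at most 10 in all, crops included, and the job is handed in when it is done.

Besides the shell and the picture viewer there is one more tool, called by a JSON object that holds its "name" and its "arguments", one argument or row to a line. servo_tool: Moves the arm, as the interface text tells. Its arguments: {"type":"object","properties":{"turn":{"type":"array"},"slide":{"type":"array"},"hand":{"type":"array"},"squeeze":{"type":"number"}},"required":["turn","slide","hand"]}

```bash
mkdir -p pics
cat > h.py <<'E'
from bench import r
import numpy as np, cv2
def look(n):
    im,d=r.grab_frame(n); c=r.get_calibration(n)
    f=200/np.tan(np.radians(c["fovy"])/2)
    v,u=np.mgrid[:400,:640]
    P=np.stack([(u-c["cx"])/f*d,(v-c["cy"])/f*d,d],-1)
    W=(P-np.array(c["t"]))@np.array(c["R"])
    W[d==0]=np.nan
    return im,W
def save(n,im): cv2.imwrite(f"pics/{n}.png",cv2.cvtColor(im,cv2.COLOR_RGB2BGR))
E
python3 - <<'E'
from h import *
for n in("top","scene"):
    im,W=look(n); save(n+"0",im); np.savez(f"{n}0.npz",im=im,W=W)
    c=r.get_calibration(n); print(n,c["fovy"],-np.array(c["R"]).T@np.array(c["t"]))
print(r.get_obs())
E
```

```text
top 51.292116890266456 [ 0.36723942 -0.1551166   1.45929731]
scene 46.40684271355556 [-0.82463645 -0.49542826  1.1051556 ]
{'clock': 0.1, 'joints': array([ 1.03090123,  0.47775927,  0.02233649,  1.55635804, -0.01148475,
        1.10928307, -0.0830917 ]), 'qvel': array([-0.00228997, -0.00072365, -0.00139946, -0.00418838, -0.00117866,
        0.00096336, -0.00035142]), 'tau': array([ 4.69810126e-03, -5.97766757e+01,  1.61387902e+00, -2.81958014e+01,
        1.28332412e-02,  5.04709882e-03,  4.28292230e-05]), 'tcp_pos': array([ 0.28222505, -0.61251334,  0.19509251]), 'orientation': array([-3.06707609e+00, -6.72723254e-01,  7.69051910e-04]), 'contact_force': array([-0.35158776,  0.29874685, -1.04968576]), 'moment': array([-0.02381706,  0.01592123,  0.00024773]), 'gripper_force': 0.0, 'grip_width': 0.08565037920771361}
```

View pics/top0.png

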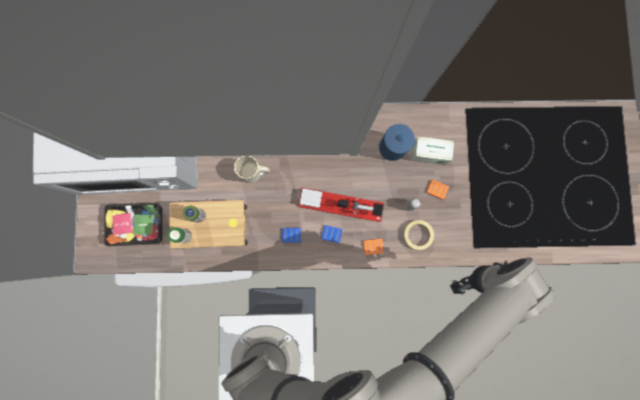

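View pics/scene0.png

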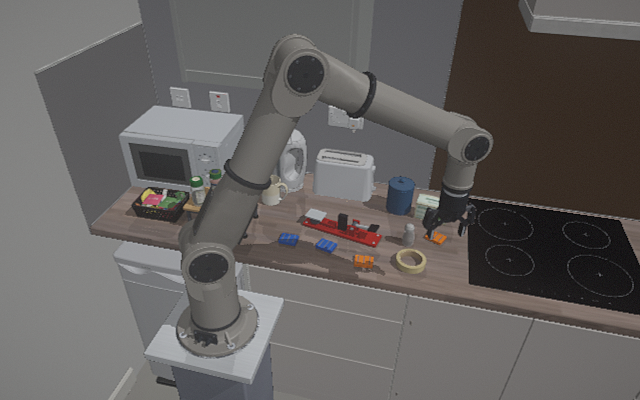

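The top view shows the rack at (207,224) with its yellow disc at (232,223), and blue plates at (291,236) and (332,234). The jack's saddle is at (312,198) and its paddle at (377,209); the salt is at (416,203) and the mug at (248,169). Next I measure them.

```bash
cat >> h.py <<'E'
def comps(im,W,lo,hi,box,zr,minpx=15):
    """hsv-range + world box + height -> list of (n, median z, centre, size, long-axis angle, mean pix)"""
    hsv=cv2.cvtColor(im,cv2.COLOR_RGB2HSV); m=cv2.inRange(hsv,np.array(lo),np.array(hi))>0
    m&=(W[...,0]>box[0])&(W[...,0]<box[1])&(W[...,1]>box[2])&(W[...,1]<box[3])&(W[...,2]>zr[0])&(W[...,2]<zr[1])
    k,L=cv2.connectedComponents(m.astype(np.uint8)); out=[]
    for i in range(1,k):
        s=L==i
        if s.sum()<minpx: continue
        p=W[s]; c,sz,a=cv2.minAreaRect((p[:,:2]*1000).astype(np.float32))
        if sz[0]<sz[1]: a+=90; sz=sz[::-1]
        vv,uu=np.nonzero(s)
        out.append((int(s.sum()),round(float(np.median(p[:,2])),3),np.round(c,1),np.round(p[:,:2].mean(0)*1000,1),np.round(sz,1),round((a+90)%180-90,1),(int(uu.mean()),int(vv.mean()))))
    return out
E
python3 - <<'E'
from h import *
B=(0.3,1.0,-0.9,0.8)
for n in("top","scene"):
    z=np.load(n+"0.npz"); im,W=z["im"],z["W"]
    print(n)
    for nm,lo,hi,zr in(("blue",(110,120,60),(130,255,255),(-.01,.03)),("red",(0,160,80),(6,255,255),(-.01,.09)),("red2",(174,160,80),(180,255,255),(-.01,.09)),("yellow",(20,140,120),(32,255,255),(.06,.13)),("saddle",(0,0,110),(180,60,255),(.036,.056)),("black",(0,0,0),(180,255,45),(.03,.1)),("wood",(10,60,100),(30,255,255),(.09,.115))):
        print(nm); [print("  ",*c) for c in comps(im,W,lo,hi,B,zr)]
E
python3 - <<'E'
import cv2
im=cv2.imread('pics/top0.png')[140:265,90:460]
cv2.imwrite('pics/c.png',cv2.resize(im,None,fx=2.15,fy=2.15,interpolation=cv2.INTER_CUBIC))
E
```

```text
top
blue
   205 0.012 [ 422.2 -230.8] [ 422.5 -230.5] [62.3 47.5] 75.3 (331, 233)
   212 0.012 [422.1 -90.2] [422.7 -89.5] [63.4 45.3] 88.9 (290, 234)
red
   733 0.013 [ 519.4 -286.3] [ 517.5 -280.7] [234.7  64.6] 78.6 (345, 205)
red2
yellow
   16 0.105 [459.3  94.4] [460.2  93.9] [12.7 10.1] 5.9 (232, 222)
saddle
   15 0.044 [ 711.  -526.4] [ 708.1 -526.1] [33.4  2.6] -6.4 (414, 149)
   42 0.047 [ 673.  -563.2] [ 673.7 -561.1] [82.   8.3] 76.6 (425, 158)
   53 0.046 [640.1 233.3] [636.5 234.2] [104.7  11.1] -2.2 (194, 173)
   33 0.044 [666.9  63.1] [671.   64.3] [65.3 23. ] -58.5 (244, 162)
   24 0.045 [618.9  35.2] [617.3  33.4] [62.9 16.6] -61.2 (253, 177)
   146 0.049 [581.  509.6] [581.  505.4] [252.5   5.8] -87.9 (113, 190)
   17 0.048 [585.3 357.6] [585.2 360.6] [35.1  4.4] -89.3 (156, 188)
   305 0.045 [ 546.  -161.2] [ 545.9 -161.2] [66.6 53.6] 78.8 (310, 197)
   32 0.053 [ 509.8 -334.6] [ 509.5 -334.5] [40.9 12.5] 83.8 (361, 206)
   28 0.048 [506.8 446.9] [507.3 446.6] [18.6 16.3] -8.9 (130, 211)
   20 0.048 [428.5 473. ] [428.5 470.2] [21.4 10. ] 88.4 (122, 235)
black
   2
[... 899 characters left out ...]
45 [ 544.4 -164.7] [ 543.3 -165. ] [70.1 60.1] 76.5 (316, 214)
   24 0.051 [ 514.3 -342.9] [ 508.2 -340.9] [46.8 24.3] 81.7 (360, 225)
   25 0.047 [ 503.2 -526.9] [ 502.1 -525.9] [23.8 10.7] -46.0 (411, 236)
black
   19 0.05 [531.5 501.6] [530.6 500.3] [37.  13.7] -79.8 (154, 189)
   57 0.044 [460.  346.9] [439.7 349.5] [128.9  30.6] -9.2 (178, 208)
   25 0.045 [396.4 497.7] [398.2 496.9] [36.  14.2] -85.3 (137, 208)
   17 0.046 [399. 384.] [399.7 383.1] [35.1 12.2] 75.3 (165, 213)
   15 0.049 [ 516.  -261.9] [ 516.9 -260.5] [18.4  6. ] 47.6 (339, 220)
wood
   23 0.104 [507.7 255.8] [511.9 259.5] [44.7 15.8] 24.3 (206, 189)
   127 0.103 [402.9 274.9] [398.1 267.2] [96.  51.6] 50.8 (191, 206)
```

View pics/c.png

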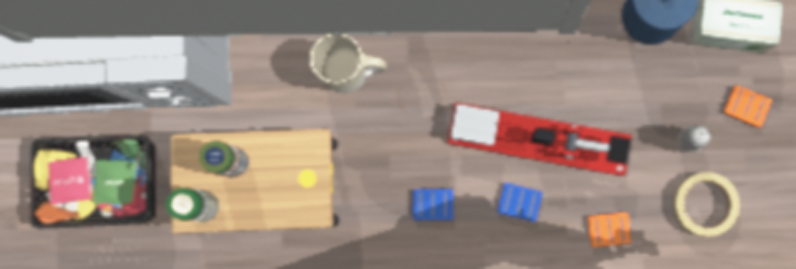

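The crop confirms the poses: saddle (546,-161) mm at yaw -11°, plate B (422,-231) at yaw -15°, and plate A (422,-90) at yaw -1°. The lift pad is about (461,92) and the rack's yaw is about 1°. I start with plate B.

{"name": "servo_tool", "arguments": {
  "turn": [
    [0,0,1.3],
    [0,0,2.8],
    [0,0,4.3],
    [0,0,5.8],
    [0,0,7.3],
    [0,0,8.8],
    [0,0,10.1],
    [0,0,10.1]
  ],
  "slide": [
    [0.6,1.6,0],
    [1.2,3.2,0],
    [1.8,4.9,-0.5],
    [2.4,6.6,-1],
    [3.1,8.4,-1.5],
    [3.8,10.3,-2],
    [4.3,11.8,-2.5],
    [4.65,12.75,-2.5]
  ],
  "hand": [1,1,1,1,1,1,1,1],
  "squeeze": 25
}}

```text
clock: 1.1
tcp_pos: [0.4215, -0.2275, 0.1198]
orientation: [-2.482, -1.921, 0.001]
contact_force: [0.1, -0.5, 0.1]
grip_width: 0.0852
gripper_force: 0.0
```

{"name": "servo_tool", "arguments": {
  "turn": [
    [0,0,0],
    [0,0,0]
  ],
  "slide": [
    [0,0,0],
    [0,0,0]
  ],
  "hand": [1,1]
}}

```text
clock: 1.35
tcp_pos: [0.4216, -0.2313, 0.1209]
orientation: [2.489, 1.917, -0.001]
contact_force: [-0.3, -0.2, -0.3]
grip_width: 0.0855
gripper_force: 0.0
```

{"name": "servo_tool", "arguments": {
  "turn": [
    [0,0,0],
    [0,0,0],
    [0,0,0],
    [0,0,0],
    [0,0,0],
    [0,0,0],
    [0,0,0],
    [0,0,0]
  ],
  "slide": [
    [0,0,-1.2],
    [0,0,-2.4],
    [0,0,-3.4],
    [0,0,-3.95],
    [0,0,-3.95],
    [0,0,-3.95],
    [0,0,-3.95],
    [0,0,-3.95]
  ],
  "hand": [0.85,0.8,0.75,0.75,0.5,0.3,0.3,0.3]
}}

```text
clock: 2.35
tcp_pos: [0.4225, -0.2309, 0.0032]
orientation: [2.487, 1.917, 0.001]
contact_force: [-0.1, 0.5, -0.5]
grip_width: 0.0258
gripper_force: 0.0
```

{"name": "servo_tool", "arguments": {
  "turn": [
    [0,0,0],
    [0,0,0],
    [0,0,0]
  ],
  "slide": [
    [0,0,0],
    [0,0,0.4],
    [0,0,1]
  ],
  "hand": [0.3,0.3,0.3]
}}

```text
clock: 2.72
tcp_pos: [0.4217, -0.2303, 0.0331]
orientation: [-2.488, -1.917, 0.0]
contact_force: [0.1, -0.0, -0.9]
grip_width: 0.0257
gripper_force: 0.0
```

The fingers closed above the plate, because the tips sit farther back at this opening. I check where the plate is now.

Run:
```python
from h import *
im,W=look("scene"); save("s1",im[150:300,230:430].repeat(3,0).repeat(3,1))
for n in("scene","top"):
    im,W=look(n); print(n); [print("  ",*c) for c in comps(im,W,(110,120,40),(130,255,255),(.3,1,-.9,.8),(-.01,.1))]
```

```text
scene
   119 0.011 [416.3 -89.9] [413.2 -96.8] [67.9 56. ] -89.1 (288, 239)
   114 0.01 [ 420.3 -229.3] [ 415.1 -233. ] [75.1 50.6] 71.8 (325, 245)
top
   198 0.012 [422.1 -90.4] [421.4 -90.5] [63.4 45.3] 88.9 (290, 234)
```

View pics/s1.png

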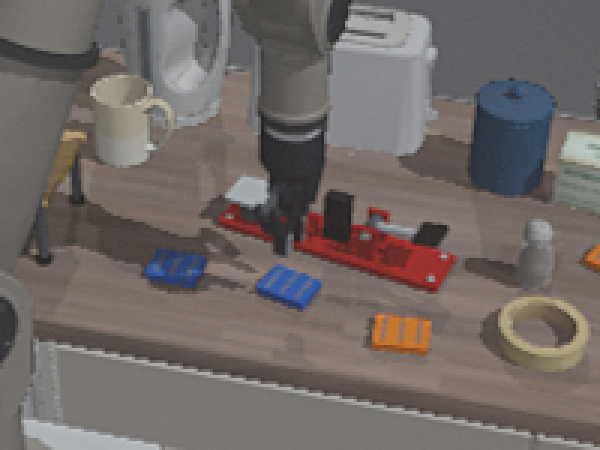

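{"name": "servo_tool", "arguments": {
  "turn": [
    [0,0,0],
    [0,0,0],
    [0,0,0],
    [0,0,0],
    [0,0,0],
    [0,0,0],
    [0,0,0],
    [0,0,0]
  ],
  "slide": [
    [0,0,0],
    [0,0,0],
    [0,0,0],
    [0,0,-0.5],
    [0,0,-1.0],
    [0,0,-1.25],
    [0,0,-1.25],
    [0,0,-1.25]
  ],
  "hand": [0.8,0.8,0.8,0.75,0.75,0.75,0.5,0.5]
}}

```text
clock: 3.88
tcp_pos: [0.4222, -0.2306, -0.0049]
orientation: [2.488, 1.918, 0.0]
contact_force: [0.6, -0.6, -0.7]
grip_width: 0.0427
gripper_force: 0.0
```

{"name": "servo_tool", "arguments": {
  "turn": [
    [0,0,0],
    [0,0,0],
    [0,0,0],
    [0,0,0]
  ],
  "slide": [
    [0,0,0],
    [0,0,0],
    [0,0,0],
    [0,0,0]
  ],
  "hand": [0.45,0.45,0.45,0.45]
}}

```text
clock: 4.38
tcp_pos: [0.4221, -0.2306, -0.0049]
orientation: [2.488, 1.918, 0.0]
contact_force: [-0.1, 0.5, -0.5]
grip_width: 0.0383
gripper_force: 0.0
```

Run:
```python
from h import *
im,W=look("scene"); save("s2",cv2.resize(im[190:270,270:390],None,fx=6,fy=6,interpolation=cv2.INTER_CUBIC))
for n in("scene","top"):
    im,W=look(n); print(n); [print("  ",*c) for c in comps(im,W,(110,120,40),(130,255,255),(.3,1,-.9,.8),(-.01,.1))]
    b=(W[...,0]>.36)&(W[...,0]<.5)&(W[...,1]>-.3)&(W[...,1]<-.17)&(W[...,2]>.016)&(W[...,2]<.06)
    p=W[b]; print(b.sum(), p[:,2].min() if b.any() else 0, np.round(p.mean(0),3), np.round(p.min(0),3),np.round(p.max(0),3))
```

```text
scene
   117 0.012 [419.9 -90.3] [415.2 -95. ] [66.9 63.7] 89.4 (288, 239)
   102 0.011 [ 417.9 -229.3] [ 409.6 -235.6] [73.2 46.3] 75.3 (325, 246)
76 0.016214829609790305 [ 0.418 -0.237  0.045] [ 0.387 -0.3    0.016] [ 0.497 -0.217  0.06 ]
top
   201 0.012 [422.1 -88.6] [421.7 -90. ] [59.9 45.5] 89.0 (290, 234)
7 0.01616731757417492 [ 0.497 -0.289  0.031] [ 0.494 -0.299  0.016] [ 0.499 -0.255  0.057]
```

View pics/s2.png

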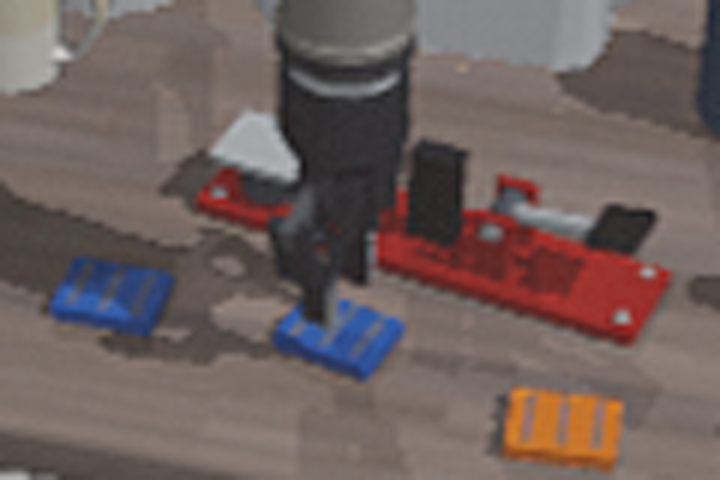

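Run:
```python
from h import *
im,W=look("scene")
hsv=cv2.cvtColor(im,cv2.COLOR_RGB2HSV)
for v in range(232,248,2):
    print(v,[(u,*np.round(W[v,u]*1000).astype(int).tolist(),int(hsv[v,u,2])) for u in range(317,334,2)])
```

```text
232 [(317, 361, -213, 112, 47), (319, 363, -220, 111, 48), (321, 354, -229, 120, 48), (323, 369, -232, 109, 74), (325, 393, -234, 91, 51), (327, 403, -239, 84, 48), (329, 438, -239, 57, 46), (331, 435, -247, 60, 95), (333, 497, -242, 10, 150)]
234 [(317, 367, -212, 98, 48), (319, 366, -219, 100, 47), (321, 363, -227, 104, 51), (323, 372, -232, 98, 47), (325, 387, -235, 87, 50), (327, 443, -231, 42, 43), (329, 441, -239, 45, 42), (331, 437, -247, 50, 78), (333, 489, -244, 8, 95)]
236 [(317, 374, -211, 84, 64), (319, 371, -218, 87, 46), (321, 364, -227, 95, 49), (323, 368, -233, 93, 54), (325, 390, -235, 75, 57), (327, 445, -231, 31, 76), (329, 434, -240, 41, 41), (331, 434, -247, 43, 86), (333, 481, -246, 5, 123)]
238 [(317, 462, -190, -1, 83), (319, 466, -196, -3, 116), (321, 370, -226, 81, 43), (323, 371, -232, 82, 44), (325, 395, -234, 62, 103), (327, 465, -227, 4, 142), (329, 475, -232, -2, 139), (331, 476, -239, -2, 133), (333, 480, -246, -4, 127)]
240 [(317, 450, -193, -1, 110), (319, 451, -200, 1, 83), (321, 393, -221, 52, 48), (323, 383, -230, 62, 48), (325, 392, -235, 56, 111
[... 258 characters left out ...]
-234, 15, 146), (329, 436, -241, 12, 152), (331, 436, -248, 13, 167), (333, 438, -255, 13, 141)]
244 [(317, 417, -201, 9, 176), (319, 417, -208, 11, 134), (321, 421, -215, 9, 164), (323, 393, -228, 35, 108), (325, 398, -234, 32, 120), (327, 421, -237, 14, 154), (329, 424, -243, 13, 164), (331, 422, -251, 16, 157), (333, 430, -257, 11, 135)]
246 [(317, 410, -202, 6, 105), (319, 405, -211, 12, 139), (321, 408, -218, 11, 167), (323, 405, -226, 15, 150), (325, -9223372036854775808, -9223372036854775808, -9223372036854775808, 135), (327, 412, -239, 12, 147), (329, 412, -246, 14, 144), (331, 412, -253, 16, 125), (333, 420, -259, 10, 168)]<stdin>:5: RuntimeWarning: invalid value encountered in cast
```

The depth data puts the fingertips about 30 mm above the table, while the TCP reading says -5 mm. The reading is therefore about 20 mm low, so I go by the depth data and force, and descend farther.

{"name": "servo_tool", "arguments": {
  "turn": [
    [0,0,0],
    [0,0,0],
    [0,0,0],
    [0,0,0],
    [0,0,0],
    [0,0,0]
  ],
  "slide": [
    [0,0,0],
    [0,0,0],
    [0,0,0],
    [0,0,-0.3],
    [0,0,-0.6],
    [0,0,-0.75]
  ],
  "hand": [0.75,0.75,0.75,0.75,0.75,0.75]
}}

```text
clock: 5.32
tcp_pos: [0.4214, -0.2303, -0.0285]
orientation: [-2.487, -1.917, 0.001]
contact_force: [0.5, -0.6, 0.9]
grip_width: 0.0641
gripper_force: 0.0
```

{"name": "servo_tool", "arguments": {
  "turn": [
    [0,0,0],
    [0,0,0],
    [0,0,0],
    [0,0,0],
    [0,0,0],
    [0,0,0]
  ],
  "slide": [
    [0,0,0],
    [0,0,0],
    [0,0,0],
    [0,0,0],
    [0,0,0],
    [0,0,0]
  ],
  "hand": [0.6,0.5,0.5,0.5,0.5,0.5]
}}

```text
clock: 6.08
tcp_pos: [0.422, -0.2306, -0.0275]
orientation: [2.488, 1.918, 0.0]
contact_force: [-0.8, 0.7, -0.3]
grip_width: 0.0482
gripper_force: 25.9
```

{"name": "servo_tool", "arguments": {
  "turn": [
    [0,0,0],
    [0,0,0],
    [0,0,0.2],
    [0,0,0.4],
    [0,0,0.72],
    [0,0,0.72],
    [0,0,0.72],
    [0,0,0.72]
  ],
  "slide": [
    [0,0,0.7],
    [0,0,1.8],
    [0.8,0.4,2.6],
    [1.9,1.0,2.6],
    [3.0,1.65,2.6],
    [3.8,2.1,2.6],
    [4.13,2.31,2.6],
    [4.13,2.31,2.6]
  ],
  "hand": [0.5,0.5,0.5,0.5,0.5,0.5,0.5,0.5]
}}

```text
clock: 7.08
tcp_pos: [0.5457, -0.161, 0.0503]
orientation: [-2.426, -1.996, 0.001]
contact_force: [-0.1, 0.1, -0.8]
grip_width: 0.0483
gripper_force: 26.1
```

Run:
```python
from h import *
o=r.get_obs(); print(o["tcp_pos"],o["orientation"],o["grip_width"],o["gripper_force"])
im,W=look("scene"); save("s3",cv2.resize(im[170:260,260,None] if 0 else im[170:260,270:390],None,fx=6,fy=6,interpolation=cv2.INTER_CUBIC))
for n in("scene","top"):
    im,W=look(n); print(n); [print("  ",*c) for c in comps(im,W,(110,120,40),(130,255,255),(.3,1,-.9,.8),(-.01,.12))]
    [print(" s",*c) for c in comps(im,W,(0,0,90),(180,60,255),(.48,.6,-.22,-.1),(.03,.056))]
```

```text
[ 0.54570335 -0.16100483  0.05027093] [-2.42586237e+00 -1.99550434e+00  5.35235728e-04] 0.0483352949821545 26.071752905845642
scene
   59 0.089 [ 541.1 -181.4] [ 534.2 -179.4] [61.2 34.3] 4.9 (319, 206)
   97 0.009 [422.1 -89. ] [414.8 -90.4] [76.9 61.1] 81.0 (287, 239)
 s 154 0.044 [ 541.4 -163.1] [ 538.3 -165.1] [70.4 55.4] 81.7 (315, 215)
top
   143 0.012 [422.2 -78.2] [421.8 -78.5] [45.2 39.3] -0.6 (287, 234)
```

View pics/s3.png

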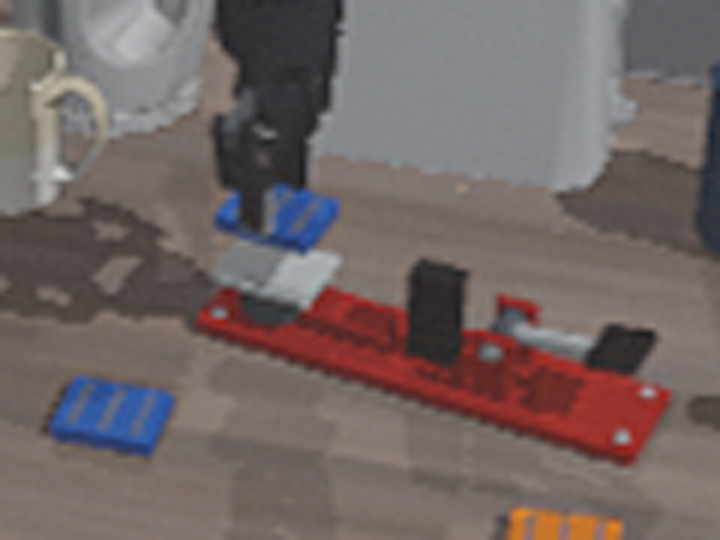

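The plate is level in the grip, about 33 mm above the saddle and lined up with it. I lower it and release.

{"name": "servo_tool", "arguments": {
  "turn": [
    [0,0,0],
    [0,0,0],
    [0,0,0],
    [0,0,0],
    [0,0,0],
    [0,0,0],
    [0,0,0],
    [0,0,0]
  ],
  "slide": [
    [0,0,-0.5],
    [0,0,-0.9],
    [0,0,-1.08],
    [0,0,-1.08],
    [0,0,-1.08],
    [0,0,-1.08],
    [0,0,-1.08],
    [0,0,-1.08]
  ],
  "hand": [0.5,0.5,0.5,0.5,0.5,0.62,0.75,0.75]
}}

```text
clock: 8.22
tcp_pos: [0.546, -0.1613, 0.0181]
orientation: [2.427, 1.995, 0.0]
contact_force: [0.3, -0.3, -0.8]
grip_width: 0.0642
gripper_force: 0.0
```

{"name": "servo_tool", "arguments": {
  "turn": [
    [0,0,0],
    [0,0,0],
    [0,0,0.7],
    [0,0,1.4],
    [0,0,1.9],
    [0,0,1.9],
    [0,0,1.9]
  ],
  "slide": [
    [0,0,1.0],
    [0,0,2.5],
    [-1.2,0.6,2.6],
    [-2.8,1.6,2.6],
    [-4.0,2.3,2.6],
    [-4.13,2.36,2.6],
    [-4.13,2.36,2.6]
  ],
  "hand": [0.75,0.75,0.75,0.75,0.75,0.75,0.75]
}}

```text
clock: 9.1
tcp_pos: [0.4228, -0.0908, 0.0965]
orientation: [2.253, 2.188, 0.001]
contact_force: [0.5, -0.3, 0.8]
grip_width: 0.0642
gripper_force: 0.0
```

Run:
```python
from h import *
o=r.get_obs(); print(o["tcp_pos"],o["orientation"],o["grip_width"])
for n in("scene","top"):
    im,W=look(n); print(n); [print("  ",*c) for c in comps(im,W,(110,120,40),(130,255,255),(.3,1,-.9,.8),(-.01,.12))]
    [print(" s",*c) for c in comps(im,W,(0,0,90),(180,60,255),(.48,.6,-.22,-.1),(.03,.056))]
    [print(" r",*c) for c in comps(im,W,(0,160,60),(6,255,255),(.4,.7,-.5,-.0),(.005,.02),60)]
```

```text
[ 0.42280158 -0.09077625  0.09652546] [2.25286387e+00 2.18771880e+00 1.14589560e-03] 0.06420332485537157
scene
   69 0.056 [ 541.9 -164.4] [ 531.3 -168.2] [66.6 51.2] 83.9 (316, 213)
   20 0.012 [437.8 -73.5] [434.4 -73.1] [31.8 29.2] 89.6 (284, 234)
   57 0.011 [ 405.3 -103.8] [ 406.5 -100.4] [73.9 44.8] -51.9 (289, 241)
 s 45 0.044 [ 523.7 -170.8] [ 526.4 -171.9] [80.1 45.5] -68.8 (316, 217)
 r 435 0.011 [ 520.5 -269.2] [ 501.8 -302.7] [290.5  74.6] 78.6 (349, 233)
top
   210 0.057 [ 544.3 -161.1] [ 544.4 -161.5] [59.7 46.9] 78.9 (310, 197)
 r 543 0.012 [ 524.8 -260.2] [ 513.6 -274. ] [274.5  65. ] 78.5 (343, 207)
 r 64 0.012 [ 529.  -360.5] [ 529.9 -359.1] [63.5 15.1] 78.1 (367, 202)
```

Plate 1 sits within 2 mm of the saddle's centre. Now plate A.

{"name": "servo_tool", "arguments": {
  "turn": [
    [0,0,0.1],
    [0,0,0.1],
    [0,0,0.1],
    [0,0,0.1],
    [0,0,0.1],
    [0,0,0.1],
    [0,0,0.1],
    [0,0,0.1]
  ],
  "slide": [
    [0,0.02,-1.3],
    [0,0.02,-2.6],
    [0,0.02,-3.6],
    [0,0.02,-4.13],
    [0,0.02,-4.13],
    [0,0.02,-4.13],
    [0,0.02,-4.13],
    [0,0.02,-4.13]
  ],
  "hand": [0.75,0.75,0.75,0.75,0.75,0.5,0.5,0.5]
}}

```text
clock: 10.2
tcp_pos: [0.4228, -0.0901, -0.0272]
orientation: [2.243, 2.198, 0.002]
contact_force: [-0.1, 0.2, 1.8]
grip_width: 0.0477
gripper_force: 26.3
```

{"name": "servo_tool", "arguments": {
  "turn": [
    [0,0,0],
    [0,0,0]
  ],
  "slide": [
    [0,0,0],
    [0,0,0]
  ],
  "hand": [0.5,0.5]
}}

```text
clock: 10.45
tcp_pos: [0.4228, -0.0901, -0.0272]
orientation: [2.243, 2.198, 0.001]
contact_force: [0.2, -0.2, 6.7]
grip_width: 0.048
gripper_force: 27.5
```

{"name": "servo_tool", "arguments": {
  "turn": [
    [0,0,0],
    [0,0,0],
    [0,0,-0.5],
    [0,0,-1.2],
    [0,0,-1.99],
    [0,0,-1.99],
    [0,0,-1.99],
    [0,0,-1.99]
  ],
  "slide": [
    [0,0,0.8],
    [0,0,2.2],
    [0.8,-0.4,3.2],
    [1.9,-1.0,3.2],
    [3.0,-1.7,3.2],
    [3.8,-2.15,3.2],
    [4.12,-2.37,3.0],
    [4.12,-2.37,2.8]
  ],
  "hand": [0.5,0.5,0.5,0.5,0.5,0.5,0.5,0.5]
}}

```text
clock: 11.45
tcp_pos: [0.5449, -0.1609, 0.0553]
orientation: [-2.426, -1.995, 0.001]
contact_force: [-0.4, -0.2, -0.6]
grip_width: 0.0483
gripper_force: 26.0
```

{"name": "servo_tool", "arguments": {
  "turn": [
    [0,0,0],
    [0,0,0],
    [0,0,0],
    [0,0,0]
  ],
  "slide": [
    [0,0,-0.3],
    [0,0,-0.6],
    [0,0,-0.75],
    [0,0,-0.75]
  ],
  "hand": [0.5,0.5,0.5,0.5]
}}

```text
clock: 11.95
tcp_pos: [0.5452, -0.1608, 0.0333]
orientation: [-2.425, -1.996, 0.001]
contact_force: [0.5, -0.7, -0.5]
grip_width: 0.0474
gripper_force: 26.0
```

{"name": "servo_tool", "arguments": {
  "turn": [
    [0,0,0],
    [0,0,0],
    [0,0,0],
    [0,0,0],
    [0,0,0],
    [0,0,0]
  ],
  "slide": [
    [0.02,0,-0.1],
    [0.02,0,-0.1],
    [0.02,0,-0.1],
    [0.02,0,-0.1],
    [0.02,0,-0.1],
    [0.02,0,-0.1]
  ],
  "hand": [0.5,0.5,0.58,0.65,0.75,0.75]
}}

```text
clock: 12.7
tcp_pos: [0.5462, -0.161, 0.0308]
orientation: [2.426, 1.996, 0.0]
contact_force: [0.7, 0.7, -0.1]
grip_width: 0.064
gripper_force: 0.0
```

{"name": "servo_tool", "arguments": {
  "turn": [
    [0,0,0],
    [0,0,0],
    [0,0,0],
    [0,0,0],
    [0,0,0],
    [0,0,0]
  ],
  "slide": [
    [0,0,0.7],
    [0,0,2.0],
    [-0.4,-1.2,3.2],
    [-0.8,-2.6,3.2],
    [-0.75,-3.6,3.2],
    [-0.75,-3.6,3.2]
  ],
  "hand": [0.75,0.75,0.75,0.75,0.75,0.75]
}}

```text
clock: 13.45
tcp_pos: [0.5229, -0.2722, 0.1267]
orientation: [2.43, 1.989, -0.001]
contact_force: [0.3, 0.3, 0.2]
grip_width: 0.0643
gripper_force: 0.0
```

Run:
```python
from h import *
o=r.get_obs(); print(o["tcp_pos"],o["orientation"],o["grip_width"])
for n in("scene","top"):
    im,W=look(n); print(n); [print("  ",*c) for c in comps(im,W,(110,120,40),(130,255,255),(.3,1,-.9,.8),(-.01,.12))]
    [print(" r",*c) for c in comps(im,W,(0,160,60),(6,255,255),(.4,.7,-.5,-.0),(.005,.02),60)]
    if n=="scene": save("s4",cv2.resize(im[170:260,270:390],None,fx=6,fy=6,interpolation=cv2.INTER_CUBIC))
```

```text
[ 0.52289645 -0.27219389  0.12670167] [ 2.43019280e+00  1.98941738e+00 -1.31580449e-03] 0.06425184656687309
scene
   123 0.065 [ 571.6 -137.3] [ 530.4 -164.2] [164.9  67.1] 38.8 (315, 212)
 r 440 0.011 [ 519.4 -267.8] [ 501.7 -306.8] [293.3  73.9] 79.4 (350, 234)
top
   214 0.068 [ 545.  -161.4] [ 544.2 -162.4] [59.2 47.7] 79.5 (311, 197)
 r 107 0.012 [ 518.8 -180.2] [ 512.9 -200.3] [120.3  22.2] 79.4 (322, 207)
```

View pics/s4.png

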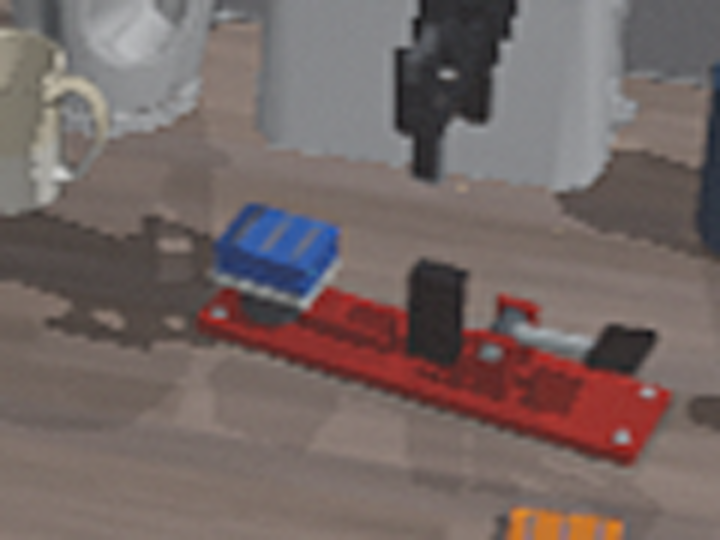

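Both plates are squarely stacked, with their tops at 68 mm. Now I pinch the grip.

{"name": "servo_tool", "arguments": {
  "turn": [
    [0,0,0.04],
    [0,0,0.04],
    [0,0,0.04],
    [0,0,0.04],
    [0,0,0.04],
    [0,0,0.04],
    [0,0,0.04],
    [0,0,0.04]
  ],
  "slide": [
    [0.06,0.1,-0.3],
    [0.06,0.1,-1.3],
    [0.06,0.1,-2.4],
    [0.06,0.1,-3.2],
    [0.06,0.1,-3.55],
    [0.06,0.1,-3.55],
    [0.06,0.1,-3.55],
    [0.06,0.1,-3.55]
  ],
  "hand": [0.75,0.75,0.75,0.75,0.75,0.55,0.4,0.3],
  "squeeze": 40
}}

```text
clock: 14.55
tcp_pos: [0.5263, -0.2662, 0.0212]
orientation: [2.421, 1.999, 0.001]
contact_force: [0.7, -0.0, -0.1]
grip_width: 0.0258
gripper_force: 0.0
```

{"name": "servo_tool", "arguments": {
  "turn": [
    [0,0,0],
    [0,0,0],
    [0,0,0],
    [0,0,0]
  ],
  "slide": [
    [0,0,0],
    [0,0,0],
    [0,0,0],
    [0,0,0]
  ],
  "hand": [0.2,0.1,0.1,0.1]
}}

```text
clock: 15.05
tcp_pos: [0.5252, -0.2661, 0.021]
orientation: [2.424, 1.999, -0.0]
contact_force: [-3.4, 1.9, 4.9]
grip_width: 0.019
gripper_force: 41.6
```

{"name": "servo_tool", "arguments": {
  "turn": [
    [0,0,0.06],
    [0,0,0.2],
    [0,0,0.4],
    [0,0,0.62],
    [0,0,0.84],
    [0,0,1.06],
    [0,0,1.28],
    [0,0,1.5]
  ],
  "slide": [
    [-0.05,0.08,0],
    [-0.15,0.25,0],
    [-0.3,0.5,0],
    [-0.5,0.8,0],
    [-0.7,1.1,0],
    [-0.9,1.4,0],
    [-1.1,1.7,0],
    [-1.28,2.0,0]
  ],
  "hand": [0.1,0.1,0.1,0.1,0.1,0.1,0.1,0.1]
}}

```text
clock: 16.05
tcp_pos: [0.4888, -0.2073, 0.0209]
orientation: [2.284, 2.151, 0.002]
contact_force: [2.6, -5.2, -1.1]
grip_width: 0.0192
gripper_force: 40.6
```

{"name": "servo_tool", "arguments": {
  "turn": [
    [0,0,0.22],
    [0,0,0.44],
    [0,0,0.62],
    [0,0,0.78],
    [0,0,0.88],
    [0,0,0.94],
    [0,0,0.94],
    [0,0,0.94]
  ],
  "slide": [
    [-0.18,0.3,0],
    [-0.36,0.6,0],
    [-0.52,0.85,0],
    [-0.65,1.07,0],
    [-0.74,1.22,0],
    [-0.79,1.31,0],
    [-0.79,1.31,0],
    [-0.79,1.31,0]
  ],
  "hand": [0.1,0.1,0.1,0.1,0.1,0.1,0.1,0.1]
}}

```text
clock: 17.05
tcp_pos: [0.4649, -0.1676, 0.0209]
orientation: [2.195, 2.244, 0.002]
contact_force: [1.6, -4.6, 3.0]
grip_width: 0.019
gripper_force: 41.1
```

Run:
```python
from h import *
o=r.get_obs(); print(o["tcp_pos"],o["orientation"],o["grip_width"],o["contact_force"])
for n in("scene","top"):
    im,W=look(n); print(n); [print("  ",*c) for c in comps(im,W,(110,120,40),(130,255,255),(.3,1,-.9,.8),(-.01,.12))]
    [print(" r",*c) for c in comps(im,W,(0,160,60),(6,255,255),(.4,.7,-.5,.1),(.005,.02),40)]
    [print(" w",*c) for c in comps(im,W,(10,60,100),(30,255,255),(.3,.6,0,.4),(.09,.115),40)]
    [print(" y",*c) for c in comps(im,W,(24,140,120),(32,255,255),(.3,.6,0,.4),(.09,.115),5)]
```

```text
[ 0.46489974 -0.16755505  0.02092649] [2.19480446e+00 2.24379134e+00 1.94004296e-03] 0.018963509890218028 [ 1.56178268 -4.57959426  3.03631365]
scene
   164 0.067 [488.7 -52.9] [452.  -65.8] [126.9  70.9] 19.5 (283, 220)
 r 464 0.011 [ 462.8 -197.1] [ 451.8 -225.3] [238.3  79.5] -88.9 (325, 238)
 w 99 0.103 [459.   62.2] [466.2  62.6] [144.2  18.5] 7.1 (250, 204)
 w 94 0.103 [416.9 268.9] [400.4 273. ] [77.  51.1] 4.0 (190, 205)
top
   229 0.069 [462.2 -59.5] [462.  -60.5] [62.7 47.2] 88.7 (281, 222)
 r 70 0.012 [ 488.1 -269.1] [ 489.6 -264.7] [55.8 18.2] 89.0 (340, 214)
 r 100 0.012 [ 446.2 -268.1] [ 444.5 -264.6] [55.7 24.8] 89.4 (340, 227)
 w 2819 0.104 [459.7 176.9] [458.9 163.4] [240.9 150.2] -88.8 (211, 223)
 y 25 0.105 [461.   94.3] [460.8  94.1] [15.9 15.1] -59.8 (232, 222)
```

{"name": "servo_tool", "arguments": {
  "turn": [
    [0,0,0],
    [0,0,0],
    [0,0,0],
    [0,0,0],
    [0,0,0],
    [0,0,0],
    [0,0,0],
    [0,0,0]
  ],
  "slide": [
    [0,0.1,0],
    [-0.01,0.3,0],
    [-0.02,0.6,0],
    [-0.03,0.9,0],
    [-0.04,1.2,0],
    [-0.04,1.5,0],
    [-0.04,1.8,0],
    [-0.04,2.1,0]
  ],
  "hand": [0.1,0.1,0.1,0.1,0.1,0.1,0.1,0.1]
}}

```text
clock: 18.15
tcp_pos: [0.4626, -0.1064, 0.0209]
orientation: [2.198, 2.241, -0.003]
contact_force: [-0.3, -9.7, 6.4]
grip_width: 0.0197
gripper_force: 41.7
```

{"name": "servo_tool", "arguments": {
  "turn": [
    [0,0,0],
    [0,0,0],
    [0,0,0],
    [0,0,0],
    [0,0,0],
    [0,0,0],
    [0,0,0],
    [0,0,0]
  ],
  "slide": [
    [0,0.3,0],
    [0,0.55,0],
    [0,0.8,0],
    [0,1.05,0],
    [0,1.3,0],
    [0,1.5,0],
    [0,1.7,0],
    [0,1.85,0]
  ],
  "hand": [0.1,0.1,0.1,0.1,0.1,0.1,0.1,0.1]
}}

```text
clock: 19.15
tcp_pos: [0.4625, -0.0512, 0.0209]
orientation: [2.198, 2.241, -0.003]
contact_force: [0.2, -11.3, 8.5]
grip_width: 0.0195
gripper_force: 42.0
```

```bash
cat > chk.py <<'E'
from h import *
o=r.get_obs(); print(o["clock"],o["tcp_pos"],o["orientation"],o["grip_width"],o["contact_force"])
for n in("scene","top"):
    im,W=look(n); print(n); [print("  ",*c) for c in comps(im,W,(110,120,40),(130,255,255),(.3,1,-.9,.8),(-.01,.12),8)]
    [print(" r",*c) for c in comps(im,W,(0,160,60),(6,255,255),(.4,.7,-.5,.1),(.005,.02),40)]
    [print(" w",*c) for c in comps(im,W,(10,60,100),(30,255,255),(.3,.6,0,.4),(.09,.135),40)]
E
python3 chk.py
```

```text
19.15 [ 0.46246488 -0.05120456  0.02089504] [ 2.19779058  2.24115129 -0.00345642] 0.019461110759070453 [  0.2412291  -11.33247366   8.48900208]
scene
   144 0.067 [458.1  47.3] [449.2  43.4] [58.2 56.7] 1.1 (254, 215)
 r 430 0.011 [459.4 -74.2] [ 448.1 -108.6] [252.1  77.4] 89.8 (294, 234)
 w 260 0.103 [457.3  70.7] [461.9  73.4] [161.1  46.9] 9.3 (247, 204)
 w 93 0.104 [403.7 282.7] [400.1 274.2] [85.4 40.7] 38.7 (189, 205)
top
   29 0.069 [451.8  48.1] [449.1  49.8] [29.9 13.1] -8.2 (247, 226)
 r 75 0.012 [ 486.2 -142.4] [ 486.8 -138.3] [73.  16.6] -87.7 (304, 215)
 r 118 0.012 [ 443.4 -139.7] [ 441.8 -139.9] [76.3 21.3] 88.6 (305, 228)
 w 2833 0.104 [459.7 177.9] [459.  164.2] [241.1 150. ] -88.8 (210, 223)
```

{"name": "servo_tool", "arguments": {
  "turn": [
    [0,0,0],
    [0,0,0],
    [0,0,0],
    [0,0,0],
    [0,0,0],
    [0,0,0],
    [0,0,0],
    [0,0,0]
  ],
  "slide": [
    [0,0.2,0],
    [0,0.4,0],
    [0.01,0.6,0],
    [0.02,0.8,0],
    [0.03,0.97,0],
    [0.03,1.1,0],
    [0.03,1.17,0],
    [0.03,1.17,0]
  ],
  "hand": [0.1,0.1,0.1,0.1,0.1,0.1,0.1,0.1]
}}

```text
clock: 20.25
tcp_pos: [0.4633, -0.0162, 0.0209]
orientation: [2.198, 2.241, -0.004]
contact_force: [-0.2, -11.5, 9.6]
grip_width: 0.0191
gripper_force: 42.2
```

```bash
python3 chk.py
python3 - <<'E'
from h import *
im,W=look("scene"); save("s5",cv2.resize(im[170:270,210:350],None,fx=5.5,fy=5.5,interpolation=cv2.INTER_CUBIC))
im,W=look("top")
hsv=cv2.cvtColor(im,cv2.COLOR_RGB2HSV); m=cv2.inRange(hsv,np.array((0,160,60)),np.array((6,255,255)))>0
m&=(W[...,2]<.02)&(W[...,1]<.1)&(W[...,1]>-.4)&(W[...,0]>.4)&(W[...,0]<.52)
p=W[m]; 
for a in np.arange(-.20,.06,.02):
    q=p[(p[:,1]>a)&(p[:,1]<a+.02)]
    if len(q): print(round(a,2),len(q),np.round([q[:,0].min(),q[:,0].max()],4))
print(p[:,1].min(), np.percentile(p[:,1],2))
E
```

```text
20.25 [ 0.46325649 -0.01620477  0.02089803] [ 2.19792394  2.2412447  -0.00393561] 0.019093494715579296 [ -0.156189   -11.46392259   9.63752388]
scene
   58 0.065 [457.4  59.9] [451.7  61.7] [52.5 22.8] -13.0 (250, 215)
 r 401 0.011 [457.8 -45.8] [445.8 -70.2] [240.1  77.1] -89.4 (284, 232)
 w 305 0.103 [457.8  80.8] [461.4  76.5] [155.4  54.1] 3.0 (246, 204)
 w 95 0.104 [417.1 273. ] [400.  275.1] [75.9 43.6] 3.8 (189, 205)
top
 r 78 0.012 [ 486.6 -107.6] [ 487.5 -104.2] [73.3 17.2] -87.9 (294, 215)
 r 129 0.012 [443.7 -97.8] [ 442.1 -102.8] [96.9 23.3] -89.2 (294, 228)
 w 2502 0.104 [459.6 180. ] [456.8 176.2] [237.3 150.5] -89.0 (207, 224)
-0.16 23 [0.4327 0.496 ]
-0.14 35 [0.433  0.4966]
-0.12 72 [0.4333 0.493 ]
-0.1 68 [0.4339 0.4936]
-0.08 16 [0.4342 0.4936]
-0.06 25 [0.4313 0.4943]
-0.15783285817879295 -0.1575223907198355
```

View pics/s5.png

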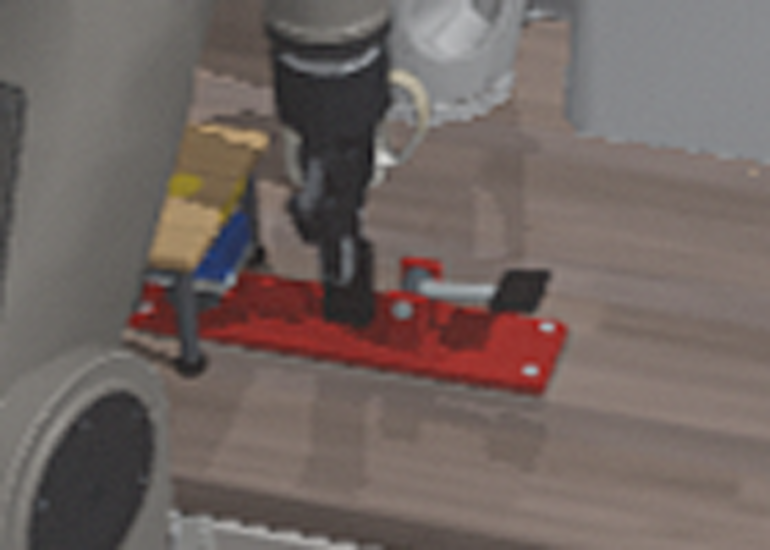

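Run:
```python
from h import *
z=np.load("top0.npz")
def red(im,W,c,yaw):
    hsv=cv2.cvtColor(im,cv2.COLOR_RGB2HSV); m=cv2.inRange(hsv,np.array((0,160,60)),np.array((6,255,255)))>0
    m&=(W[...,2]<.02)&(W[...,1]<.1)&(W[...,1]>-.5)&(W[...,0]>.4)&(W[...,0]<.6)
    p=W[m][:,:2]-c; t=np.radians(yaw); R=np.array([[np.cos(t),-np.sin(t)],[np.sin(t),np.cos(t)]]); q=p@R
    s=q[q[:,1]<-.19]
    return len(q), np.sort(q[:,1])[[0,3,8,15]], s[:,0].min(), s[:,0].max()
print(red(z["im"],z["W"],np.array([.546,-.1612]),-11.1))
im,W=look("top")
print(red(im,W,np.array([.4615,.0928]),1.2))
for I,V in((z["im"],z["W"]),(im,W)):
    hsv=cv2.cvtColor(I,cv2.COLOR_RGB2HSV); m=cv2.inRange(hsv,np.array((10,60,100)),np.array((30,255,255)))>0
    m&=(V[...,2]>.09)&(V[...,2]<.115)&(V[...,0]>.3)&(V[...,0]<.6)&(V[...,1]>0)&(V[...,1]<.4)
    p=V[m]; print(np.percentile(p[:,1],[.1,1,99,99.9]),np.percentile(p[:,0],[.5,99.5]))
    b=(hsv[...,2]<60)&(V[...,2]>.05)&(V[...,2]<.09)&(abs(V[...,0]-.46)<.1)&(V[...,1]<.1)&(V[...,1]>-.45); print(b.sum(),V[b].mean(0))
```

```text
(622, array([-0.24748626, -0.23848054, -0.23253678, -0.22826576]), np.float64(-0.034714801728434615), np.float64(0.02977524691331945))
(243, array([-0.25122521, -0.25079553, -0.25012693, -0.23743224]), np.float64(-0.03394693831840249), np.float64(0.03038164727849071))
[0.05723487 0.05846742 0.29489278 0.29712752] [0.38485054 0.53449516]
108 [ 0.50725503 -0.3395287   0.06786246]
[0.0659734  0.07038864 0.29509846 0.29692103] [0.3847203  0.53469776]
65 [ 0.4634546  -0.13736511  0.06346179]
```

The jack is in place. The saddle estimate is about (462,93) against the pad at (461,92), the rack has not moved, and the paddle is at about (465,-138). I release the grip and move over the paddle.

{"name": "servo_tool", "arguments": {
  "turn": [
    [0,0,0],
    [0,0,0],
    [0,0,0],
    [0,0,0],
    [0,0,0],
    [0,0,0],
    [0,0,0],
    [0,0,0]
  ],
  "slide": [
    [0,0,0],
    [0,0,0],
    [0,0,0],
    [0,0,0],
    [0,0,0],
    [0,0,0.6],
    [0,0,1.5],
    [0,0,2.4]
  ],
  "hand": [0.3,0.45,0.5,0.5,0.5,0.5,0.5,0.5]
}}

```text
clock: 21.5
tcp_pos: [0.4628, -0.013, 0.0928]
orientation: [-2.196, -2.246, 0.0]
contact_force: [0.6, -0.4, 1.0]
grip_width: 0.0426
gripper_force: 0.0
```

{"name": "servo_tool", "arguments": {
  "turn": [
    [0,0,0],
    [0,0,0],
    [0,0,0],
    [0,0,0],
    [0,0,0],
    [0,0,0],
    [0,0,0],
    [0,0,0]
  ],
  "slide": [
    [0,-0.8,0],
    [0,-1.8,0],
    [0.03,-2.8,0],
    [0.05,-3.6,0],
    [0.07,-4.05,0],
    [0.07,-4.05,0],
    [0.07,-4.05,0],
    [0.07,-4.05,0]
  ],
  "hand": [0.3,0.1,0,0,0,0,0,0]
}}

```text
clock: 22.5
tcp_pos: [0.4653, -0.1335, 0.0922]
orientation: [-2.194, -2.248, -0.0]
contact_force: [0.9, 0.5, -0.7]
grip_width: 0.0002
gripper_force: 0.0
```

```bash
cat >> chk.py <<'E'
im,W=look("scene")
hsv=cv2.cvtColor(im,cv2.COLOR_RGB2HSV)
t=(hsv[...,2]<80)&(abs(W[...,0]-.465)<.05)&(abs(W[...,1]+.138)<.035)&(W[...,2]>.03)&(W[...,2]<.2)
p=W[t]; print("dark z hist",np.histogram(p[:,2],bins=np.arange(.03,.2,.01))[0])
E
python3 chk.py
```

```text
22.5 [ 0.46528514 -0.13345475  0.09222116] [-2.19420741e+00 -2.24803799e+00 -3.70711236e-04] 0.00021807425405385365 [ 0.89271279  0.52594257 -0.65839415]
scene
   54 0.066 [456.9  59.5] [451.9  61.3] [52.2 20.2] -12.2 (250, 214)
 r 382 0.011 [455.3 -42.6] [446.  -70.5] [245.1  73.9] -87.1 (284, 232)
 w 265 0.104 [464.7  69.8] [462.6  74.2] [161.7  48.5] 14.3 (247, 204)
 w 78 0.103 [411.4 284.5] [402.9 278.5] [77.8 35.3] 18.5 (188, 204)
top
 r 365 0.012 [463.6   5. ] [4.605e+02 2.000e-01] [110.  63.] 89.0 (264, 223)
 w 2820 0.104 [460.  177.8] [459.1 164.2] [240.1 150.7] -88.9 (210, 223)
dark z hist [ 0  0 16 51  0  0  0  0  0  0  6  7 10  0 10 11]
```

{"name": "servo_tool", "arguments": {
  "turn": [
    [0,0,0],
    [0,0,0],
    [0,0,0],
    [0,0,0],
    [0,0,0]
  ],
  "slide": [
    [0,-0.15,-0.5],
    [0,-0.15,-1.1],
    [0,-0.15,-1.5],
    [0,-0.15,-1.6],
    [0,-0.15,-1.6]
  ],
  "hand": [0,0,0,0,0]
}}

```text
clock: 23.28
tcp_pos: [0.4652, -0.139, 0.0441]
orientation: [-2.196, -2.246, 0.0]
contact_force: [-0.1, 0.1, 0.1]
grip_width: 0.0001
gripper_force: 0.0
```

{"name": "servo_tool", "arguments": {
  "turn": [
    [0,0,0],
    [0,0,0],
    [0,0,0]
  ],
  "slide": [
    [0,0,-0.1],
    [0,0,-0.2],
    [0,0,-0.2]
  ],
  "hand": [0,0,0]
}}

```text
clock: 23.65
tcp_pos: [0.4651, -0.139, 0.0381]
orientation: [-2.196, -2.246, 0.0]
contact_force: [-0.0, 0.8, 0.4]
grip_width: 0.0001
gripper_force: 0.0
```

{"name": "servo_tool", "arguments": {
  "turn": [
    [0,0,0],
    [0,0,0],
    [0,0,0]
  ],
  "slide": [
    [0,0,-0.1],
    [0,0,-0.2],
    [0,0,-0.2]
  ],
  "hand": [0,0,0]
}}

```text
clock: 24.02
tcp_pos: [0.465, -0.139, 0.0319]
orientation: [-2.196, -2.246, 0.0]
contact_force: [-1.0, -0.5, 0.5]
grip_width: -0.0
gripper_force: 0.0
```

{"name": "servo_tool", "arguments": {
  "turn": [
    [0,0,0],
    [0,0,0],
    [0,0,0]
  ],
  "slide": [
    [0,0,-0.15],
    [0,0,-0.3],
    [0,0,-0.3]
  ],
  "hand": [0,0,0]
}}

```text
clock: 24.4
tcp_pos: [0.4656, -0.1396, 0.0232]
orientation: [2.196, 2.245, 0.0]
contact_force: [-0.4, -2.4, 6.0]
grip_width: -0.0002
gripper_force: 2.1
```

{"name": "servo_tool", "arguments": {
  "turn": [
    [0,0,0],
    [0,0,0],
    [0,0,0]
  ],
  "slide": [
    [0,0,-0.15],
    [0,0,-0.3],
    [0,0,-0.3]
  ],
  "hand": [0,0,0]
}}

```text
clock: 24.78
tcp_pos: [0.4657, -0.1399, 0.0146]
orientation: [2.196, 2.245, -0.0]
contact_force: [-0.9, -3.0, 7.2]
grip_width: -0.0003
gripper_force: 3.8
```

{"name": "servo_tool", "arguments": {
  "turn": [
    [0,0,0],
    [0,0,0],
    [0,0,0],
    [0,0,0]
  ],
  "slide": [
    [0,0,-0.15],
    [0,0,-0.3],
    [0,0,-0.4],
    [0,0,-0.4]
  ],
  "hand": [0,0,0,0]
}}

```text
clock: 25.28
tcp_pos: [0.4658, -0.1395, 0.0028]
orientation: [2.196, 2.245, 0.0]
contact_force: [-0.7, -2.7, 11.2]
grip_width: -0.0002
gripper_force: 5.3
```

{"name": "servo_tool", "arguments": {
  "turn": [
    [0,0,0],
    [0,0,0]
  ],
  "slide": [
    [0,0,-0.08],
    [0,0,-0.1]
  ],
  "hand": [0,0]
}}

```text
clock: 25.52
tcp_pos: [0.4658, -0.1391, -0.0001]
orientation: [2.196, 2.245, 0.001]
contact_force: [-2.2, -1.6, 10.4]
grip_width: 0.0002
gripper_force: 5.7
```

```bash
python3 chk.py
python3 - <<'E'
from h import *
im,W=look("scene"); save("s6",cv2.resize(im[170:270,210:350],None,fx=5.5,fy=5.5,interpolation=cv2.INTER_CUBIC))
im,W=look("top"); hsv=cv2.cvtColor(im,cv2.COLOR_RGB2HSV)
m=(hsv[...,0]>=10)&(hsv[...,0]<=32)&(hsv[...,1]>60)&(W[...,2]>.09)&(W[...,2]<.14)&(abs(W[...,0]-.46)<.08)
for a in(.06,.08,.1,.14,.28): q=W[m&(abs(W[...,1]-a-.005)<.008)]; print(a,len(q),np.median(q[:,2]).round(4))
E
```

```text
25.525 [ 4.65763205e-01 -1.39100118e-01 -1.21904436e-04] [2.19586747e+00 2.24547968e+00 7.07861096e-04] 0.00016403487233359189 [-2.15165737 -1.58716737 10.44630107]
scene
   50 0.085 [457.1  60.9] [450.3  61.5] [53.2 21.3] -10.2 (250, 211)
 r 150 0.012 [442.2  18. ] [438.   21.3] [111.   39.3] 85.3 (260, 229)
 r 154 0.011 [ 456.6 -108.1] [ 445.1 -121.9] [116.5  63.2] -88.7 (298, 235)
 w 69 0.118 [474.3  61.3] [478.2  64.1] [119.4  16.9] 8.4 (251, 198)
 w 92 0.104 [399.6 278.9] [397.4 272.4] [91.1 43.3] 46.1 (189, 205)
top
 r 383 0.012 [462.7   6.3] [4.607e+02 3.000e-01] [124.6  63.8] -89.4 (264, 223)
 w 2765 0.113 [459.9 178.1] [458.5 162.5] [238.2 150.4] -88.9 (210, 223)
dark z hist [42  4 11  6  0 11  7 17 10 14 24 29 17 29 41 46]
0.06 197 0.1192
0.08 224 0.1184
0.1 224 0.117
0.14 233 0.1142
0.28 141 0.1046
```

View pics/s6.png

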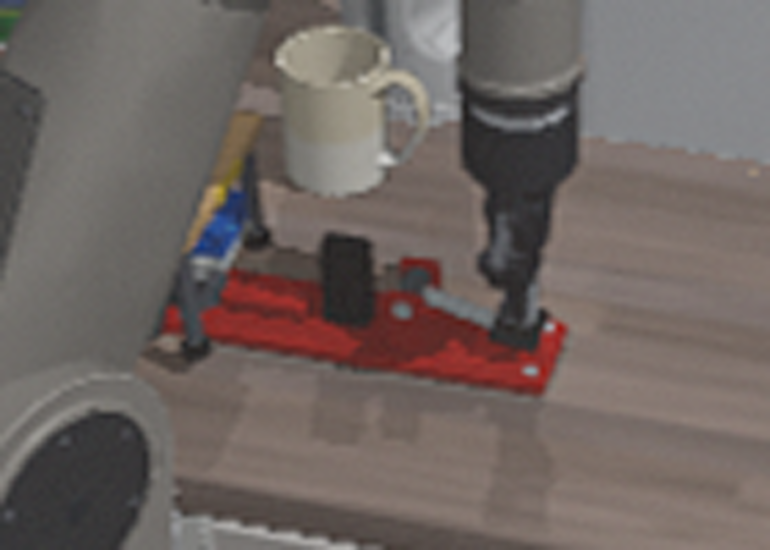

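The rack's end is up about 15 mm. I press slightly farther to reach the stop.

{"name": "servo_tool", "arguments": {
  "turn": [
    [0,0,0],
    [0,0,0],
    [0,0,0]
  ],
  "slide": [
    [0,0,-0.07],
    [0,0,-0.1],
    [0,0,-0.1]
  ],
  "hand": [0,0,0]
}}

```text
clock: 26.15
tcp_pos: [0.466, -0.139, -0.0016]
orientation: [2.195, 2.245, 0.0]
contact_force: [-7.0, 0.4, 31.8]
grip_width: -0.0002
gripper_force: 15.1
```

{"name": "servo_tool", "arguments": {
  "turn": [
    [0,0,0],
    [0,0,0],
    [0,0,0]
  ],
  "slide": [
    [0,0,-0.05],
    [0,0,-0.07],
    [0,0,-0.07]
  ],
  "hand": [0,0,0]
}}

```text
clock: 26.52
tcp_pos: [0.4662, -0.139, -0.0022]
orientation: [2.194, 2.245, -0.001]
contact_force: [-11.9, 2.2, 51.8]
grip_width: -0.0
gripper_force: 25.1
```

The handle is at its stop, with the force rising sharply. Now I let it rise gently all the way up.

{"name": "servo_tool", "arguments": {
  "turn": [
    [0,0,0],
    [0,0,0],
    [0,0,0],
    [0,0,0],
    [0,0,0],
    [0,0,0],
    [0,0,0],
    [0,0,0]
  ],
  "slide": [
    [0,0,0.15],
    [0,0,0.3],
    [0,0,0.45],
    [0,0,0.6],
    [0,0,0.75],
    [0,0,0.95],
    [0,0,1.2],
    [0,0,1.5]
  ],
  "hand": [0,0,0,0,0,0,0,0]
}}

```text
clock: 27.52
tcp_pos: [0.4645, -0.1385, 0.0391]
orientation: [-2.195, -2.246, 0.001]
contact_force: [-0.7, 0.2, -0.2]
grip_width: -0.0002
gripper_force: 0.0
```

{"name": "servo_tool", "arguments": {
  "turn": [
    [0,0,0],
    [0,0,0],
    [0,0,0],
    [0,0,0]
  ],
  "slide": [
    [0,0,0.2],
    [0,0,0.2],
    [0,0,0.2],
    [0,0,0.2]
  ],
  "hand": [0,0,0,0]
}}

```text
clock: 28.02
tcp_pos: [0.4649, -0.139, 0.0448]
orientation: [-2.196, -2.246, 0.0]
contact_force: [-0.1, -0.4, 0.0]
grip_width: 0.0001
gripper_force: 0.0
```

```bash
cat >> chk.py <<'E'
im,W=look("top"); hsv=cv2.cvtColor(im,cv2.COLOR_RGB2HSV)
m=(hsv[...,0]>=10)&(hsv[...,0]<=32)&(hsv[...,1]>60)&(W[...,2]>.09)&(W[...,2]<.14)&(abs(W[...,0]-.46)<.08)
for a in(.06,.08,.1,.14,.28): q=W[m&(abs(W[...,1]-a-.005)<.008)]; print(a,len(q),np.median(q[:,2]).round(4))
E
python3 chk.py
```

```text
28.025 [ 0.46490308 -0.13899986  0.04479733] [-2.19587819e+00 -2.24589059e+00  4.72501044e-04] 0.00011745746044344009 [-0.14957668 -0.43337283  0.04557159]
scene
   38 0.065 [434.6  57.4] [449.3  57.8] [94.8 18.8] 9.8 (251, 215)
 r 379 0.011 [459.3 -44.9] [446.5 -70.1] [242.3  73.5] -88.7 (284, 232)
 w 227 0.104 [459.3  65.7] [463.   65.7] [159.5  38.4] 7.6 (249, 204)
 w 83 0.104 [407.8 276. ] [401.7 270.3] [71.9 35.5] 25.2 (190, 205)
top
 r 368 0.012 [462.2  -3.9] [460.5  -1.6] [124.   63.5] -89.0 (265, 223)
 w 2825 0.104 [459.8 170.7] [459.  157.1] [240.5 150.1] -88.9 (213, 223)
dark z hist [ 0  0 13 50  1  2  8  8  5  3 12 17 11 13 15 29]
0.06 217 0.1037
0.08 221 0.1044
0.1 227 0.1044
0.14 227 0.1039
0.28 141 0.1047
```

The rack seems to have slid about 7 mm toward -y. I check the jack, the plates and the pad.

Run:
```python
from h import *
for k in range(2):
    im,W=look("top"); hsv=cv2.cvtColor(im,cv2.COLOR_RGB2HSV)
    m=cv2.inRange(hsv,np.array((10,60,100)),np.array((30,255,255)))>0
    m&=(W[...,2]>.095)&(W[...,2]<.115)&(abs(W[...,0]-.46)<.1)&(W[...,1]>0)&(W[...,1]<.4)
    p=W[m]; print("rack y",np.percentile(p[:,1],[.1,1,99,99.9]).round(4),cv2.minAreaRect((p[:,:2]*1000).astype(np.float32)))
    for c in comps(im,W,(24,140,120),(32,255,255),(.3,.6,0,.4),(.09,.125),5): print("disc",*c)
    g=(hsv[...,2]<60)&(W[...,2]>.066)&(W[...,2]<.09)&(abs(W[...,0]-.462)<.03)&(abs(W[...,1]+.018)<.04); print("grip",g.sum(),W[g].mean(0).round(4))
    rr=(cv2.inRange(hsv,np.array((0,160,60)),np.array((6,255,255)))>0)&(W[...,2]<.02)&(abs(W[...,0]-.462)<.05)&(abs(W[...,1])<.2); print("red",rr.sum(),np.percentile(W[rr][:,1],[1,99]).round(4),np.percentile(W[rr][:,0],[1,99]).round(4))
im,W=look("scene"); hsv=cv2.cvtColor(im,cv2.COLOR_RGB2HSV)
rr=(cv2.inRange(hsv,np.array((0,160,60)),np.array((6,255,255)))>0)&(W[...,2]<.02)&(abs(W[...,0]-.462)<.05)&(abs(W[...,1])<.25); print("scene red",rr.sum(),np.percentile(W[rr][:,1],[0.2,1,99]).round(4))
b=(cv2.inRange(hsv,np.array((110,120,40)),np.array((130,255,255)))>0)&(W[...,2]>.04)&(W[...,2]<.08)&(abs(W[...,0]-.462)<.05); q=W[b]
for a in(.045,.055,.065): s=q[abs(q[:,2]-a)<.005]; print("blue z",a,len(s),s[:,1].min().round(4) if len(s) else 0,s[:,0].min().round(4) if len(s) else 0)
save("s7",cv2.resize(im[185:245,215:315],None,fx=8,fy=8,interpolation=cv2.INTER_CUBIC))
```

```text
rack y [0.0507 0.0532 0.2883 0.2905] ((459.86602783203125, 170.5847930908203), (150.1544647216797, 240.19351196289062), 1.0969864130020142)
disc 27 0.105 [460.8  88.6] [460.6  88.2] [16.2 15.7] -55.8 (234, 222)
grip 47 [ 0.4614 -0.0216  0.0773]
red 380 [-0.0539  0.0574] [0.4317 0.4925]
rack y [0.0509 0.0535 0.2882 0.2907] ((459.81427001953125, 170.7971649169922), (150.05996704101562, 240.87518310546875), 1.1472578048706055)
disc 28 0.105 [461.1  87.7] [460.7  88.5] [17.3 15.5] 7.6 (234, 222)
grip 47 [ 0.4612 -0.0214  0.077 ]
red 371 [-0.054   0.0576] [0.4315 0.4934]
scene red 414 [-0.1652 -0.1639  0.0971]
blue z 0.045 2 0.0597 0.4384
blue z 0.055 10 0.0553 0.4365
blue z 0.065 17 0.0529 0.4336
```

View pics/s7.png

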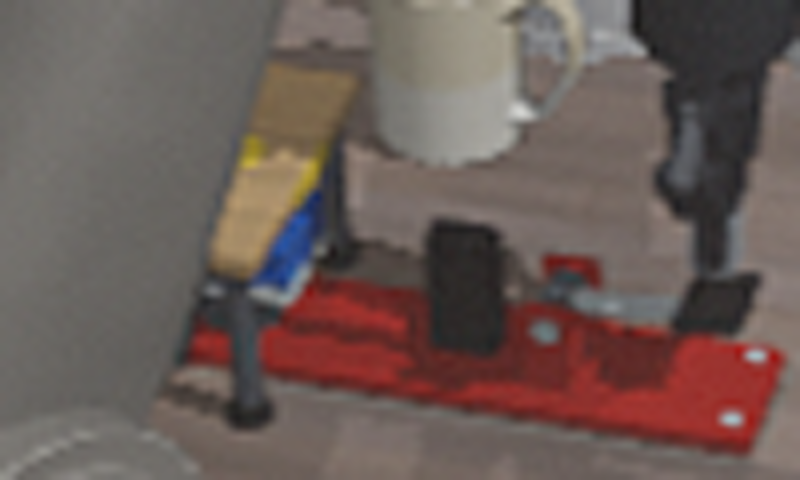

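Comparing pictures, the jack and plates stayed put. The rack shifted about 7 mm to -y because its far feet slid while the end was lifted, so the pad is at y≈86. I check the saddle position once more using the same features as at the start.

Run:
```python
from h import *
z=np.load("top0.npz")
def grip(im,W,c):
    hsv=cv2.cvtColor(im,cv2.COLOR_RGB2HSV)
    g=(hsv[...,2]<60)&(W[...,2]>.066)&(W[...,2]<.09)&(np.hypot(W[...,0]-c[0],W[...,1]-c[1])<.04); p=W[g]
    return len(p),p.mean(0).round(4),np.round(cv2.minAreaRect((p[:,:2]*1000).astype(np.float32))[0],1)
n,m,c=grip(z["im"],z["W"],(.5246,-.269)); print("0",n,m,c, "expected .5246 -.2692")
im,W=look("top"); print("now",*grip(im,W,(.462,-.02)))
```

```text
0 38 [ 0.5208 -0.2667  0.077 ] [ 521.7 -265.6] expected .5246 -.2692
now 48 [ 0.4615 -0.0212  0.077 ] [460.9 -22. ]
```

The saddle is about 5 mm from the pad, within the limit. Now the final press.

{"name": "servo_tool", "arguments": {
  "turn": [
    [0,0,0],
    [0,0,0],
    [0,0,0],
    [0,0,0],
    [0,0,0],
    [0,0,0],
    [0,0,0],
    [0,0,0]
  ],
  "slide": [
    [0,0,-0.3],
    [0,0,-0.5],
    [0,0,-0.65],
    [0,0,-0.8],
    [0,0,-0.95],
    [0,0,-1.1],
    [0,0,-1.22],
    [0,0,-1.34]
  ],
  "hand": [0,0,0,0,0,0,0,0]
}}

```text
clock: 29.42
tcp_pos: [0.4654, -0.1398, 0.0053]
orientation: [2.197, 2.245, -0.001]
contact_force: [-2.5, -2.6, 10.6]
grip_width: -0.0001
gripper_force: 5.5
```

{"name": "servo_tool", "arguments": {
  "turn": [
    [0,0,0],
    [0,0,0],
    [0,0,0],
    [0,0,0],
    [0,0,0]
  ],
  "slide": [
    [0,0,-0.1],
    [0,0,-0.19],
    [0,0,-0.27],
    [0,0,-0.27],
    [0,0,-0.27]
  ],
  "hand": [0,0,0,0,0]
}}

```text
clock: 30.05
tcp_pos: [0.4656, -0.139, -0.0015]
orientation: [2.196, 2.246, -0.001]
contact_force: [-6.4, 0.8, 27.4]
grip_width: -0.0001
gripper_force: 13.3
```

```bash
python3 chk.py
```

```text
30.05 [ 0.46555395 -0.13903538 -0.00152955] [ 2.19558729e+00  2.24557642e+00 -5.42279098e-04] -0.00013143834390541006 [-6.44697471  0.75246777 27.38846052]
scene
   37 0.086 [441.1  61. ] [448.3  58.4] [81.7 15.1] 2.2 (250, 211)
 r 135 0.012 [441.2  17. ] [438.   17.5] [105.8  40.9] -86.7 (261, 230)
 r 136 0.011 [ 458.1 -119.1] [ 444.8 -126.2] [93.6 69.4] -86.6 (299, 235)
 w 109 0.119 [465.1  57.8] [468.   59.4] [160.   20.3] 7.9 (251, 200)
 w 88 0.104 [411.4 263.8] [399.6 268.7] [65.3 48.8] 6.6 (190, 205)
top
 r 377 0.012 [462.8   4.2] [460.9  -0. ] [121.4  63. ] -89.6 (264, 223)
 w 2766 0.114 [459.9 171.7] [458.6 156. ] [238.5 150.1] -88.8 (212, 223)
dark z hist [37  8 11  3  0 10 10 18 10 15 28 23 15 33 44 38]
0.06 232 0.1203
0.08 222 0.119
0.1 222 0.1173
0.14 232 0.1147
0.28 131 0.1043
```

The rack's end is up about 17 mm, held steady at the stop with 27 N. I hand in now.

```bash
python3 -c "
from bench import r
print(r.hand_in())"
```

```text
the job is handed in; nothing more can be done
None
```

I handed the job in after both strokes, with the handle held at its stop and the rack's marked end up about 17 mm on the jack and both plates; the rack slid about 7 mm toward the jack over the trial stroke, my last camera estimate put the saddle about 5 mm from the pad, and no verdict came back.

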